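# Hang the tool caddy from the print-drying rail

### The arm

A 6-joint arm with a two-finger parallel gripper is mounted at the origin on the work surface. World frame = base frame: x ahead of the robot, y to its left, z up, the work surface at z = 0. Lengths are in m, angles in rad, forces in N, time in s.
With the tool pointing down it reaches from about 0.425 to 0.95 m from the base axis. Payload 3.5 kg.
Tool frame: the origin (TCP) lies midway between the tips of the shut fingers; the grasp point (between the pads) lies 19 mm behind it; z points along the fingers, y is the line along which they close (so a half turn about z gives the same grasp; the last joint's range is limited). The gripper opens to 85 mm and grips with 20 to 120 N. Pads are 22 mm wide; open, the fingers measure 114 mm over their backs; the gripper's body (76 mm by 85 mm) begins 54 mm behind the grasp point. The pads swing forward as they close: fully open they stand 13 mm farther back than shut.
Start: joints at [-1.293, 0.286, 1.577, -0, 1.279, -0.15], TCP at [0.28, -0.614, 0.204] pointing down, gripper open.
Joint ranges: [-2.77, 2.77], [-0.9, 2.22], [0.21, 2.48], [-1.53, 4.67], [0.24, 2.81], [-2.84, 2.84]. Speed limits (rad/s): [2.79, 2.79, 3.14, 3.14, 3.14, 3.14].

### API

Orientations are given as a unit quaternion [x, y, z, w].
In Python, from plant import get_state, read_camera, ctrl gives the robot as it stands.
- The arm moves only by the shell command python3 -m crank 'ROWS' [FORCE]. ROWS is JSON, a list of rows, each a list of 3 entries, a list of its own where there are three numbers: the shift along the tool's x, y, z in mm, then the turn about the tool's z in degrees, then the closure in counts, from 0 (fully open) to 255 (shut). In form: [[[tx, ty, tz], yaw, claw], ...]. A call has 1 to 10 rows; each row is the pose to reach, as a shift and turn from the pose commanded when the call began, along the tool's axes at that moment; what a row does not reach only later rows make up. A row lasts 1/10 s, in which the tool goes at most 50 mm and 8.59 degrees, less where a joint would pass 70% of its speed; a pose out of reach is approached as far as the arm can. A call with a gripper value outside its range is refused whole. The fingers move at their own pace and stop on an object; FORCE is the grip in N (left out, the last holds). Time passes only in rows, so rows that repeat a pose let the fingers close. It gives the time, the measured TCP pose, the force, the opening and the grip force at its end, in the units of the state.
- get_state(): the state, without advancing time (a new reading comes with each control period).
- read_camera(name): name is "scene" or "side" or "wrist"; returns a dict with "frame" (420x560x3 uint8, blue, green, red), "range_z" (420x560 float32, m along the optical axis (not along the pixel's ray), 0 where there is no reading), "vfov" (degrees; the focal length in pixels is half the picture's height over the tangent of half this angle, whatever the lens; pixels are square), "cx", "cy" (the principal point, pixels), "k1" (the pictures are not rectified: a ray, as slopes to the right and down, at radius r is drawn at 1 + k1 r^2 times it, then the intrinsics apply), "origin" and "orientation" of the camera in the world. Camera axes: x right, y down, z forward; pixel columns grow to the right and rows downward; lengths in m; the calibration is good to about 2 mm. A picture is of the moment at which its call begins.
- ctrl.sign_off(): hands the job in; it is judged then, once.
The state is a dict: "time": time; "qpos": joint angles; "dq": joint speeds; "joint_efforts": joint torques, N m; "eef_pos": TCP position; "tcp_rot": TCP orientation; "contact_force": force on the tool from outside, world axes, zero at the start; "wrist_torque": the same for the moment, N m; "opening": opening from 0.0 (shut) to 1.0 (fully open); "finger_force": force on a finger pad.
Only numpy, scipy, OpenCV 4.12 (cv2) and the standard library are available. Lean on these libraries where they do the work, as an engineer would, in place of code of your own. Each camera call takes 0.05 s, during which the arm holds its last target. There are 200 camera calls.

### The job

Lift the steel S-hook out of its wooden holder, put its upper curl over the drying rail and, pressing only gently, slide it along until it drops into the bar's groove and let go. Then hang the tool caddy by the middle of its handle in the hook's lower curl, so that it hangs level and still. Leave the ink jar, the printing block and the ink roller where they are.

Things in the scene. Friction and masses are not known exactly. Their poses are not given: they have to be found in the camera images.
- stand: Fixed drying-rail stand: two round posts (16 mm thick, feet 40 mm wide) 380 mm apart along its y carry a level round aluminium bar, 18 mm in diameter, along y, axis 300 mm above the table. Origin on the table midway between the posts; x points across the bar, away from the robot; z up. The bar does not turn and stays put under gentle forces. It has one turned groove (see rail_mid).
- rail_mid (a point): Point on the bar's axis midway between the posts; NOT the groove. The groove, a neck 24 mm long and 8 mm in diameter (5 mm deep, square shoulders), has its middle anywhere within 35 mm either side of this point along y; its place is not measured: find it by sliding the hook along, or by sight.
- hook: Loose S-hook of steel strip 18 mm wide (its y), 4 mm thick; 161 mm tall, 44 mm deep (x), about 0.19 kg. Origin at its lowest point; the S lies in x-z, z up. From the upper curl the strip runs down at x=-20 mm from z=139 to 98 mm, aslant to x=+20, z=78, then down to z=22 mm into the lower curl. Stands upright in the holder, its x the same as the holder's; once held, its pose is not measured.
- hook_top (a point): Inside of the upper curl's crown, 157 mm above the hook's origin. Curl: half circle, 18 mm inner radius, open below, free end on the +x side 18 mm below this point; room between that end and the slanting strip: about 50 mm. This point is 9 mm above the bar's axis while it rides on the full bar, 4 mm above it in the groove.
- hook_low (a point): Inside of the lower curl's bottom, 4 mm above the hook's origin. Curl: half circle, 18 mm inner radius, open above, free end on the -x side (towards the robot) reaching 21 mm above this point. Room between that end and the slanting strip above: about 70 mm.
- hook_grip (a point): Good place to grip: low on the straight upper strip, at hook x=-20 mm, z=106 mm, by the strip's edges (18 mm apart, jaws closing along the hook's y), slanting down from the -x side, 45 to 60 degrees below level. So held, it can go forward over the bar, the bar entering the upper curl from the +x side some 30 mm below the crown, and then down, fingers clear of the bar.
- block: Fixed wooden holder, 85 x 60 x 45 mm (x, y, z), origin at the centre of its underside, x pointing away from the robot. A rectangular hole 47 x 21 mm (x, y), 30 mm deep, holds the hook's lower end; lift the hook straight up.
- caddy: Loose tin tool caddy: open tray 90 (x) by 206 (y) by 50 mm high, 3 mm walls, about 0.3 kg; end plates (30 mm wide, 5 mm thick) rise at both y ends to 117 mm and carry a rigid round wooden handle, 14 mm in diameter, 196 mm long, along y. Origin at the centre of the underside, x away from the robot. Balance point under the handle's middle. The tools inside are part of it, below the rim.
- handle_mid (a point): Middle of the handle's axis, 117 mm above the caddy's origin. Properly hung it is 7 mm above hook_low. Leave it free for the hook: grip the handle some 65 mm to one side, slanting down from the -x side, 45 to 57 degrees below level, to stay clear of the rail and hook.
- ink_jar: Bystander: closed ink jar, 52 mm across, 52 mm tall, origin at the centre of its underside.
- print_block: Bystander: wooden printing block 60 x 80 x 24 mm, origin at the centre of its underside.
- roller: Bystander: ink roller (80 mm wide, 40 mm in diameter, with handle), lying on the table, about 190 mm long along its x; origin under the neck of the handle.
Things that resemble listed ones, but are neither listed nor needed, are in the scene too. Of the things that look like the caddy, the smaller one is meant. Of the things shaped like the hook, the steel one is meant.

How it is judged:
On the way:
1. the S-hook hangs in the bar's groove (crown at most 7.5 mm above the bar's axis, square to the bar within 0.2 rad), let go by the robot (z of hook_top in the frame of stand between 0.301 and 0.3075 m and x of hook_top in the frame of stand between -0.012 and 0.012 m and angle between the y axis of hook and the y axis of stand, either way round below 0.2 rad and contact force between hook and the arm below 0.1 N and contact force between hook and the fingers below 0.1 N), for 0.3 s.
At the end, for the whole second after the job is handed in: S-hook in the groove (crown 7.5 mm or less above the bar's axis, square within 0.2 rad); handle's middle within 25 mm of the lower curl's bottom; caddy 20 mm or more off the table, level within 0.15 rad, slower than 60 mm/s, its weight on the hook, the hook's on the bar (z of hook_top in the frame of stand between 0.301 and 0.3075 m and x of hook_top in the frame of stand between -0.012 and 0.012 m and angle between the y axis of hook and the y axis of stand, either way round below 0.2 rad and contact force between hook and stand above 0.5 N and contact force between hook and caddy above 0.5 N and distance between handle_mid and hook_low below 0.025 m and height (world z) of caddy above 0.02 m and angle between caddy's own z axis and vertical below 0.15 rad and linear speed of caddy below 0.06 m/s); the robot touches nothing.
It fails at once if the hook pressed on the bar or stand with more than 25 N (contact force between hook and stand above 25 N).
It fails at once if the caddy pressed on the hook with more than 25 N (contact force between hook and caddy above 25 N).
It fails at once if the ink jar moved by more than 30 mm (distance of ink_jar from where it was at the start of the episode above 0.03 m).
It fails at once if the printing block moved by more than 30 mm (distance of print_block from where it was at the start of the episode above 0.03 m).
It fails at once if the ink roller moved by more than 30 mm (distance of roller from where it was at the start of the episode above 0.03 m).
It also fails if it takes over 72 s, if anything falls off the work surface, if the arm or the gripper's body presses on something with over 40 N, if the wrist force passes 120 N, or if a joint passes its speed limit or range.

## Working session

There is one attempt and no reset: what is moved stays moved. The work goes in short steps, Python scripts to look and compute and a shell command to move; the robot and the scene stay as the last step left them, time stands still between calls to the robot, and variables do not carry over. Pictures are saved under pics/ and viewed, at most 10 in all, crops included, and the job is handed in when it is done.

```bash
ls; mkdir -p pics
cat > h.py <<'E'
import numpy as np, cv2, pickle
from scipy.spatial.transform import Rotation as R
def load(n): return pickle.load(open(f'pics/{n}.pkl','rb'))
def snap(cam,n):
    from plant import read_camera
    c=read_camera(cam); cv2.imwrite(f'pics/{n}.png',c['frame']); pickle.dump(c,open(f'pics/{n}.pkl','wb')); return c
def K(c):
    f=c['frame'].shape[0]/2/np.tan(np.radians(c['vfov'])/2)
    return np.array([[f,0,c['cx']],[0,f,c['cy']],[0,0,1.]]), np.array([c['k1'],0,0,0,0.])
def cloud(c):
    k,d=K(c); h,w=c['range_z'].shape
    u,v=np.meshgrid(np.arange(w),np.arange(h))
    p=cv2.undistortPoints(np.stack([u,v],-1).reshape(-1,1,2).astype(np.float64),k,d).reshape(h,w,2)
    P=np.dstack([p,np.ones((h,w))])*c['range_z'][...,None]
    return P@R.from_quat(c['orientation']).as_matrix().T+np.array(c['origin'])
def proj(c,X):
    k,d=K(c); M=R.from_quat(c['orientation']).as_matrix()
    Pc=(np.atleast_2d(X)-c['origin'])@M
    return cv2.projectPoints(Pc,np.zeros(3),np.zeros(3),k,d)[0].reshape(-1,2)
E
python3 - <<'E'
from h import *
from plant import get_state
for n in ['scene','side','wrist']:
    c=snap(n,n+'0'); print(n,c['origin'],c['orientation'],c['vfov'],c['k1'])
s=get_state();print(s)
a=cv2.imread('pics/scene0.png');b=cv2.imread('pics/side0.png')
E
```

```text
pics
scene [1.04976643 0.30119198 0.98240761] [ 0.49789755  0.79811185 -0.28907384 -0.17762833] 51.53546651987719 -0.08873687497719214
side [0.23871848 0.61535407 1.00679707] [-0.17871402  0.92668647 -0.32278805  0.07156371] 51.52651993563315 -0.13343043352656234
wrist [ 0.34683168 -0.58417089  0.37183096] [ 0.83208244 -0.53506057 -0.07989533  0.12233454] 62.93092919063298 0.013282516895786823
{'time': 0.15, 'qpos': array([-1.29301474e+00,  2.86993481e-01,  1.57785621e+00, -1.38361734e-05,
        1.27858232e+00, -1.50012188e-01]), 'dq': array([-0.00044966, -0.00386708, -0.00334477,  0.00139376,  0.00010884,
       -0.0014966 ]), 'joint_efforts': array([ 8.24067793e-04, -4.06599998e+01, -2.93140465e+01, -1.15456351e-04,
        3.98215096e-03,  4.16469035e-06]), 'eef_pos': array([ 0.27989355, -0.61361681,  0.20323571]), 'tcp_rot': array([ 9.77210308e-01,  2.12271448e-01, -6.53229005e-05, -9.17379591e-04]), 'contact_force': array([0.48227133, 0.63666069, 0.63527696]), 'wrist_torque': array([ 0.0081066 , -0.00397969,  0.0114545 ]), 'finger_force': 0.0, 'opening': 0.997853042314609}
```

View pics/scene0.png

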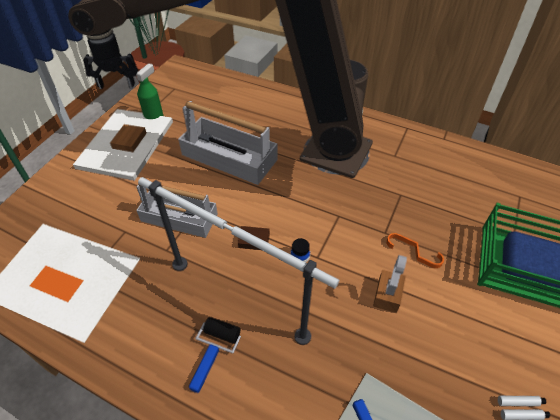

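View pics/side0.png

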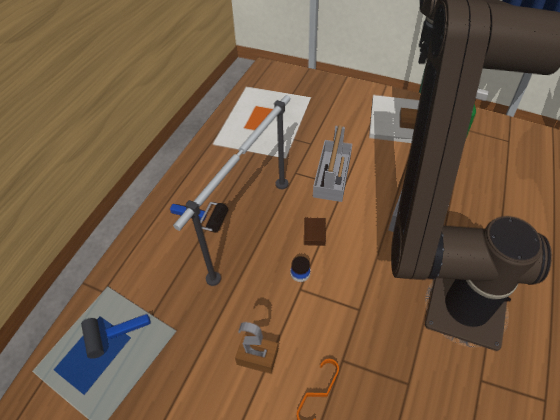

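The scene picture shows the bar from (150,187) to (335,280), with its groove near (228,225). The steel hook is in its holder at (395,280) and the small caddy at (175,210). The jar (300,250), block (252,238) and roller (215,345) sit between and beyond them. The side picture agrees, with the groove near (240,158), the hook at (255,335) and the caddy at (333,165). Next I'll measure from the depth data.

```bash
cat > m.py <<'E'
from h import *
S=load('scene0');D=load('side0');cs,cd=cloud(S),cloud(D)
P=np.concatenate([cs.reshape(-1,3),cd.reshape(-1,3)])
# bar
for nm,c in (('scene',cs),('side',cd)):
    z=c[...,2]; m=(z>0.298)&(z<0.325)&(c[...,0]>0.4)&(c[...,0]<1.0)&(abs(c[...,1])<.5)
    q=c[m]; l=cv2.fitLine(q[:,:2].astype(np.float32),cv2.DIST_HUBER,0,.01,.01).ravel()
    d=l[:2]*np.sign(l[1]); s=(q[:,:2]-l[2:])@d
    print(nm,'bar dir',d,'pt',l[2:],'ends',l[2:]+d*s.min(),l[2:]+d*s.max(),'top z',np.percentile(q[:,2],95))
    # profile of top z and width along bar
    for a in np.arange(-.2,.2,.008):
        w=abs(s-a)<.004
        if w.sum()>3: print('%.3f:%.4f/%d'%(a,q[w,2].max(),w.sum()),end=' ')
    print()
def at(c,u,v):return c[v,u].round(4)
for p in [(180,264),(303,337),(402,262),(390,290),(390,300),(170,200),(252,232),(300,245),(220,330)]: print('scene',p,at(cs,*p))
for p in [(282,184),(213,280),(250,328),(258,352),(330,180),(340,140),(315,230),(300,263),(218,215)]: print('side',p,at(cd,*p))
E
python3 m.py
python3 - <<'E'
import cv2,numpy as np
a=cv2.imread('pics/scene0.png');b=cv2.imread('pics/side0.png')
f=lambda i,x,y,w,h:cv2.resize(i[y:y+h,x:x+w],(390,290),interpolation=cv2.INTER_CUBIC)
o=np.vstack([np.hstack([f(a,130,165,130,97),f(b,210,300,130,97)]),np.hstack([f(b,270,110,130,97),f(a,350,240,130,97)])])
cv2.imwrite('pics/crop1.png',o)
E
```

```text
scene bar dir [0.1096554 0.9939697] pt [ 0.6205214  -0.05590807] ends [ 0.59834362 -0.2569385 ] [0.65099838 0.22034986] top z 0.31489752082314776
-0.200:0.3103/21 -0.192:0.3113/25 -0.184:0.3116/27 -0.176:0.3122/21 -0.168:0.3162/11 -0.160:0.3180/35 -0.152:0.3186/72 -0.144:0.3125/22 -0.136:0.3112/28 -0.128:0.3108/29 -0.120:0.3123/25 -0.112:0.3112/27 -0.104:0.3119/26 -0.096:0.3109/28 -0.088:0.3116/27 -0.080:0.3108/30 -0.072:0.3116/27 -0.064:0.3111/29 -0.056:0.3121/30 -0.048:0.3115/32 -0.040:0.3119/25 -0.032:0.3132/33 -0.024:0.3117/31 -0.016:0.3120/31 -0.008:0.3102/32 0.000:0.3110/29 0.008:0.3113/32 0.016:0.3113/33 0.024:0.3121/44 0.032:0.3056/13 0.040:0.3072/15 0.048:0.3075/13 0.056:0.3114/34 0.064:0.3120/38 0.072:0.3112/33 0.080:0.3115/33 0.088:0.3129/34 0.096:0.3110/37 0.104:0.3112/35 0.112:0.3107/37 0.120:0.3117/36 0.128:0.3107/37 0.136:0.3124/39 0.144:0.3106/34 0.152:0.3113/39 0.160:0.3110/39 0.168:0.3110/35 0.176:0.3117/40 0.184:0.3114/43 0.192:0.3114/42 
side bar dir [0.10678665 0.99428195] pt [0.63097745 0.08335516] ends [ 0.59446746 -0.25658647] [0.64580734 0.22143506] top z 0.3
[... 766 characters left out ...]
0148]
scene (303, 337) [0.6474 0.1688 0.0154]
scene (402, 262) [0.4598 0.3172 0.1764]
scene (390, 290) [0.4678 0.3154 0.0635]
scene (390, 300) [0.4847 0.3238 0.0486]
scene (170, 200) [ 0.614  -0.1637  0.3023]
scene (252, 232) [ 0.4341 -0.0802  0.0252]
scene (300, 245) [0.4344 0.0635 0.0529]
scene (220, 330) [ 0.726  -0.0075  0.0384]
side (282, 184) [ 0.5984 -0.2073  0.0083]
side (213, 280) [0.6388 0.1711 0.0088]
side (250, 328) [0.4501 0.3162 0.1754]
side (258, 352) [0.4481 0.3065 0.0155]
side (330, 180) [ 0.4487 -0.2092  0.0842]
side (340, 140) [ 0.4786 -0.4071  0.0605]
side (315, 230) [ 0.4419 -0.0688  0.0239]
side (300, 263) [0.436  0.0647 0.0551]
side (218, 215) [ 0.714  -0.0101  0.0345]
```

View pics/crop1.png

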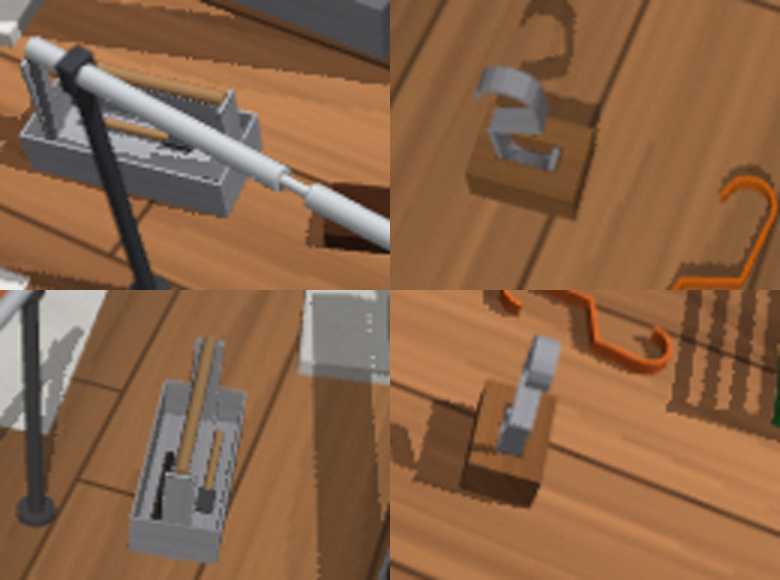

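```bash
cat > m2.py <<'E'
from h import *
S=load('scene0');D=load('side0')
for nm,I in (('scene',S),('side',D)):
    c=cloud(I)
    def sel(x0,x1,y0,y1,z0,z1):
        m=(c[...,0]>x0)&(c[...,0]<x1)&(c[...,1]>y0)&(c[...,1]<y1)&(c[...,2]>z0)&(c[...,2]<z1); return c[m]
    q=sel(.36,.56,.22,.42,.038,.053); r=cv2.minAreaRect((q[:,:2]*1000).astype(np.float32)); print(nm,'holder top',len(q),r,q[:,2].mean())
    q=sel(.36,.56,.22,.42,.07,.2); print(' hook',len(q),q.min(0),q.max(0))
    for z in np.arange(.07,.2,.01):
        k=q[abs(q[:,2]-z)<.005]
        if len(k): print('   %.2f'%z,len(k),k[:,:2].min(0).round(4),k[:,:2].max(0).round(4),np.median(k[:,:2],0).round(4))
    q=sel(.35,.58,-.4,-.1,.03,.058); r=cv2.minAreaRect((q[:,:2]*1000).astype(np.float32)); print(' caddy rim',len(q),r)
    q=sel(.35,.58,-.4,-.1,.085,.135); r=cv2.minAreaRect((q[:,:2]*1000).astype(np.float32)); print(' handle',len(q),r,q[:,2].max())
    hsv=cv2.cvtColor(I['frame'],cv2.COLOR_BGR2HSV); 
    m=(c[...,0]>.35)&(c[...,0]<.58)&(c[...,1]>-.4)&(c[...,1]<-.1)&(c[...,2]>.085)&(c[...,2]<.135)&(hsv[...,1]>70)
    q=c[m]; l=cv2.fitLine(q[:,:2].astype(np.float32),cv2.DIST_HUBER,0,.01,.01).ravel();d=l[:2]*np.sign(l[1]);s=(q[:,:2]-l[2:])@d
    print(' handle wood',len(q),d,l[2:]+d*s.min(),l[2:]+d*s.max(),np.median(q[:,2]))
E
python3 m2.py
```

```text
scene holder top 566 ((446.4068603515625, 313.82421875), (87.46920013427734, 59.519832611083984), 7.461364269256592) 0.04571201426540161
 hook 309 [0.43165144 0.30426724 0.07086806] [0.47720352 0.32678195 0.17747532]
   0.07 6 [0.4672 0.3085] [0.471  0.3262] [0.4683 0.313 ]
   0.08 17 [0.469  0.3098] [0.4717 0.3243] [0.4698 0.318 ]
   0.09 28 [0.463  0.3078] [0.4722 0.3268] [0.4695 0.3171]
   0.10 68 [0.4455 0.3067] [0.4706 0.3259] [0.4596 0.3168]
   0.11 38 [0.4317 0.3043] [0.4568 0.3246] [0.4457 0.3122]
   0.12 8 [0.433  0.3048] [0.4373 0.3094] [0.4347 0.3068]
   0.13 5 [0.4336 0.3053] [0.4358 0.3082] [0.4343 0.3069]
   0.14 3 [0.4333 0.3045] [0.4367 0.3065] [0.4363 0.3057]
   0.15 2 [0.4353 0.3049] [0.4362 0.3062] [0.4358 0.3056]
   0.16 33 [0.4369 0.3046] [0.4772 0.3257] [0.4726 0.3181]
   0.17 74 [0.4387 0.3059] [0.474  0.3249] [0.4632 0.3156]
   0.18 27 [0.4464 0.3066] [0.4641 0.3225] [0.4541 0.3157]
 caddy rim 502 ((465.75994873046875, -304.2406005859375), (94.3330307006836, 204.29234313964844), 9.585227012634277)
 handle 280 ((471.33001708984375, -302.9898986816406), (31.1719
[... 776 characters left out ...]
 0.3024] [0.4349 0.3203] [0.4325 0.3176]
   0.14 10 [0.4314 0.3039] [0.4352 0.3199] [0.4325 0.3136]
   0.15 14 [0.4313 0.3037] [0.4756 0.3244] [0.4346 0.317 ]
   0.16 28 [0.432  0.3044] [0.4758 0.3251] [0.436  0.3142]
   0.17 124 [0.4358 0.3043] [0.4726 0.3249] [0.4537 0.3143]
   0.18 23 [0.4461 0.3067] [0.4624 0.323 ] [0.4519 0.3157]
 caddy rim 311 ((467.8667297363281, -303.2929382324219), (90.8128662109375, 207.77081298828125), 9.167887687683105)
 handle 308 ((467.0510559082031, -303.5635986328125), (29.49395179748535, 198.7247772216797), 8.880529403686523) 0.12754317395037384
 handle wood 207 [-0.16032286  0.9870646 ] [ 0.48225273 -0.39795746] [ 0.45163065 -0.20942558] 0.12254062238039565
```

```bash
cat > go.py <<'E'
# usage: go.py psi_deg x y z [x y z ...]: shifts (tool mm) and turn from the present pose
import sys
from h import *
from plant import get_state
s=get_state(); r=R.from_quat(s['tcp_rot']); M=r.as_matrix()
psi=np.degrees(np.arctan2(M[1,0],M[0,0])); a=list(map(float,sys.argv[1:]))
print('t',round(s['time'],2),'pos',s['eef_pos'].round(4),'psi',psi.round(2),'tilt',np.degrees(np.arccos(-M[2,2])).round(2),'q',s['qpos'].round(2),'F',s['contact_force'].round(1),'open',round(s['opening'],3),'ff',round(s['finger_force'],1))
if a:
    print('turn',(psi-a[0]).round(2))
    for p in np.reshape(a[1:],(-1,3)): print((M.T@(p-s['eef_pos'])*1000).round(1))
E
python3 go.py 7 0.47 -0.15 0.30 0.427 0.312 0.26
```

```text
t 0.15 pos [ 0.2799 -0.6136  0.2032] psi 24.51 tilt 0.11 q [-1.29  0.29  1.58 -0.    1.28 -0.15] F [0.5 0.6 0.6] open 0.998 ff 0.0
turn 17.51
[ 365.3 -343.1  -96. ]
[ 517.9 -781.3  -55.2]
```

```bash
python3 -m crank 2>&1 | head; python3 -m crank --help 2>&1 | head -30
```

```text
invalid input
invalid input: not JSON, or not a number
```

The rows can't tilt the tool, so it always points down. A tool held vertically still works for the hook: grip its upper strip from above, behind the bar. A vertical tool can't hold the caddy's handle under the bar, though. So I'll hang the hook in the groove first. After that I can use the hook itself, held from above, to pick the caddy up by its handle and hang both.

```bash
python3 -m crank '[[[30,-30,-96],0,0],[[70,-65,-96],3,0],[[110,-100,-96],6,0],[[150,-140,-96],9,0],[[190,-180,-96],12,0],[[225,-215,-96],15,0],[[260,-245,-96],17.5,0],[[300,-280,-96],17.5,0],[[335,-313,-96],17.5,0],[[365,-343,-96],17.5,0]]' 60; python3 go.py 7 0.427 0.312 0.26
```

```text
time: 1.15
eef_pos: [0.4549, -0.1868, 0.3001]
tcp_rot: [0.998, 0.061, 0.0, -0.0]
contact_force: [0.3, -0.5, 0.3]
opening: 0.999
finger_force: 0.0
t 1.15 pos [ 0.4549 -0.1868  0.3001] psi 6.99 tilt 0.01 q [-0.6  -0.19  1.9   0.    1.43  0.85] F [ 0.3 -0.5  0.3] open 0.999 ff 0.0
turn -0.01
[  33.  -498.5   40.1]
```

```bash
python3 -m crank '[[[0,-50,0],0,0],[[2,-98,0],0,0],[[4,-146,5],0,0],[[6,-194,10],0,0],[[8,-242,20],0,0],[[10,-290,30],0,0],[[12,-338,40],0,0],[[14,-386,40],0,0],[[14,-434,40],0,0],[[14,-464,40],0,0]]'; python3 -m crank '[[[0,0,0],0,0],[[0,0,0],0,0],[[0,0,0],0,0]]'>/dev/null; python3 go.py 7 0.427 0.312 0.114
python3 - <<'E'
from h import *
c=snap('wrist','w1');P=cloud(c)
cv2.imwrite('pics/w1b.png',c['frame'])
m=(P[...,2]>.15)&(P[...,2]<.19)&(P[...,0]>.38)&(P[...,0]<.53)&(P[...,1]>.25)&(P[...,1]<.38)
q=P[m];print(len(q));
if len(q):print(cv2.minAreaRect((q[:,:2]*1000).astype(np.float32)),q[:,2].max(),q.min(0),q.max(0))
E
```

```text
time: 2.15
eef_pos: [0.4107, 0.2762, 0.2599]
tcp_rot: [0.998, 0.062, -0.0, -0.0]
contact_force: [-0.1, -0.7, -0.7]
opening: 1.0
finger_force: 0.0
t 2.45 pos [0.412  0.2726 0.26  ] psi 6.96 tilt 0.04 q [ 0.38 -0.16  1.95 -0.    1.36  1.83] F [ 0.3 -0.2 -0.3] open 1.0 ff 0.0
turn -0.04
[ 19.8 -37.4 146. ]
1443
((454.9794616699219, 312.89776611328125), (43.20237731933594, 18.92040252685547), 7.256884574890137) 0.17613160049106413 [0.43386831 0.30078472 0.15074837] [0.47680039 0.32495432 0.1761316 ]
```

View pics/w1b.png

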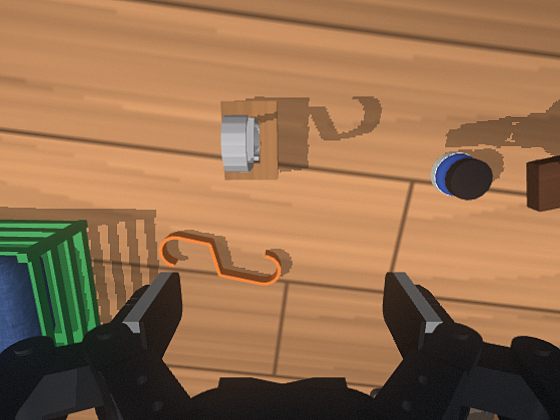

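The wrist picture shows the hook from above at (240,143), standing in its holder at (250,140). From depth its centre is (0.455, 0.313) with yaw 7.3°, which matches the scene estimate. Now I'll go above it, lower and grip.

```bash
python3 go.py 7.2 0.4297 0.3107 0.114
python3 -m crank '[[[11,-20,0],0,0],[[22.4,-35.6,20],0,0],[[22.4,-35.6,50],0,0],[[22.4,-35.6,80],0,0],[[22.4,-35.6,105],0,0],[[22.4,-35.6,125],0,0],[[22.4,-35.6,146],0,0],[[22.4,-35.6,146],0,0],[[22.4,-35.6,146],0,0]]' >/dev/null; python3 go.py 7.2 0.4297 0.3107 0.114
python3 -m crank '[[[0,0,0],0,200],[[0,0,0],0,200],[[0,0,0],0,200],[[0,0,0],0,255],[[0,0,0],0,255],[[0,0,0],0,255],[[0,0,0],0,255]]' 100; python3 go.py
```

```text
t 2.5 pos [0.4121 0.2724 0.2602] psi 6.92 tilt 0.02 q [ 0.38 -0.16  1.95 -0.    1.36  1.83] F [-1.   0.  -0.3] open 0.995 ff 0.0
turn -0.28
[ 22.1 -35.9 146.1]
t 3.4 pos [0.4302 0.3106 0.1145] psi 6.91 tilt 0.02 q [ 0.43  0.06  2.01 -0.    1.07  1.88] F [0.6 0.2 1.2] open 1.001 ff 0.0
turn -0.29
[-0.5 -0.1  0.5]
time: 4.1
eef_pos: [0.4302, 0.3117, 0.115]
tcp_rot: [0.998, 0.061, 0.001, -0.0]
contact_force: [-0.3, -0.2, 3.0]
opening: 0.172
finger_force: 97.6
t 4.1 pos [0.4302 0.3117 0.115 ] psi 7.02 tilt 0.06 q [ 0.44  0.06  2.   -0.    1.07  1.88] F [-0.3 -0.2  3. ] open 0.172 ff 97.6
```

```bash
python3 -m crank '[[[0,0,-10],0,255],[[0,0,-25],0,255],[[0,0,-50],0,255],[[0,0,-80],0,255],[[0,0,-110],0,255],[[0,0,-140],0,255],[[0,0,-167],0,255],[[0,0,-167],0,255],[[0,0,-167],0,255]]' >/dev/null; python3 go.py -6.2 0.5405 0.0129 0.281
```

```text
t 5.0 pos [0.4296 0.3115 0.2814] psi 7.01 tilt 0.04 q [ 0.44 -0.09  1.84  0.    1.39  1.88] F [ 0.1  0.5 -2.4] open 0.175 ff 97.9
turn 13.21
[7.360e+01 3.099e+02 3.000e-01]
```

Lifted, with a reading of about -2.4 N, which fits the hook's weight. Now I'll move in front of the bar and check that the hook is held upright.

```bash
python3 -m crank '[[[9,35,0],2,255],[[18,70,0],4,255],[[26,108,0],6,255],[[35,146,0],8,255],[[44,184,0],10,255],[[53,222,0],12,255],[[62,258,0],13.2,255],[[70,290,0],13.2,255],[[73.6,309,0],13.2,255],[[73.6,309.9,0],13.2,255]]' >/dev/null; python3 -m crank '[[[0,0,0],0,255],[[0,0,0],0,255]]'>/dev/null; python3 go.py -6.2 0.5405 0.0129 0.281
cat > look.py <<'E'
import sys
from h import *
a=snap('scene','s'+sys.argv[1])['frame'];b=snap('side','d'+sys.argv[1])['frame']
x,y,u,v=map(int,sys.argv[2:6])
f=lambda i,x,y:cv2.resize(i[y:y+150,x:x+150],(400,400),interpolation=cv2.INTER_CUBIC)
cv2.imwrite('pics/l%s.png'%sys.argv[1],np.hstack([f(a,x,y),f(b,u,v)]))
E
python3 look.py 2 190 170 180 110
```

```text
t 6.2 pos [0.5398 0.0139 0.28  ] psi -6.14 tilt 0.14 q [-0.16 -0.06  1.82  0.    1.39  1.52] F [ 0.1  0.  -1.4] open 0.177 ff 98.0
turn 0.06
[ 0.8  0.9 -1. ]
```

View pics/l2.png

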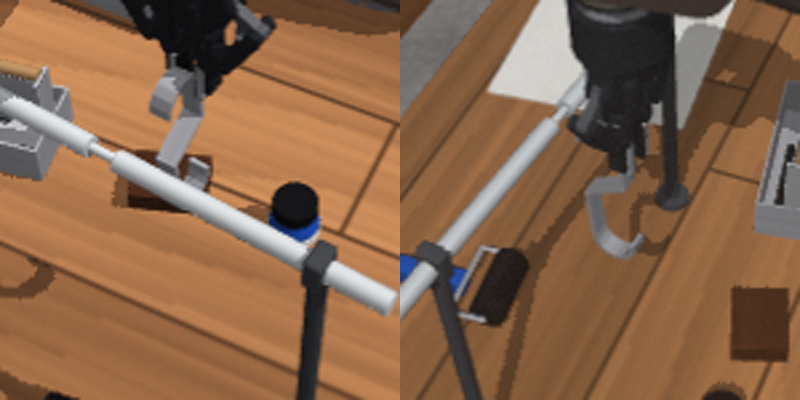

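The hook is held upright, with its upper curl at about (175,90) and its lower curl at about (200,165) in the left crop, and the bar is in front of it. Now a check of its pitch from depth.

Run:
```python
from h import *
for n in ['s2','d2']:
    P=cloud(load(n)).reshape(-1,3)
    ps=np.radians(-6.2);ex=np.array([np.cos(ps),np.sin(ps),0]);ey=np.array([-np.sin(ps),np.cos(ps),0])
    T=np.array([.5398,.0139,.28]);L=np.c_[(P-T)@ex,(P-T)@ey,P[:,2]-T[2]]*1000
    m=(L[:,0]>0)&(L[:,0]<60)&(abs(L[:,1])<14)&(L[:,2]>-115)&(L[:,2]<75); q=L[m]
    m2=m.copy(); print(n,len(q))
    for z in range(-105,70,10):
        k=q[abs(q[:,2]-z)<5]
        if len(k):print(z,len(k),k[:,0].min().round(1),k[:,0].max().round(1),np.percentile(k[:,1],[5,95]).round(1))
    print('zmin',q[:,2].min(),'zmax',q[:,2].max())
```

```text
s2 575
-95 17 0.8 32.6 [-8.4  8.9]
-85 19 0.0 36.3 [-5.3 10.6]
-45 1 35.7 35.7 [9.5 9.5]
-35 14 38.8 41.4 [-6.   9.9]
-25 34 34.3 42.4 [-6.7  9.9]
-15 83 15.3 40.0 [-7.2  9.7]
-5 78 0.3 22.2 [-7.  10.5]
5 25 0.2 6.1 [-5.7 10.3]
15 21 0.8 4.2 [-7.8 10.3]
25 15 2.0 5.2 [-4.2  9.9]
35 21 3.3 44.1 [-3.2 13.7]
45 51 0.1 45.6 [-6.6 11.8]
55 123 0.5 42.9 [-7.8 10.4]
65 61 0.9 35.1 [-10.8  11.3]
zmin -95.9032418118867 zmax 74.36647181000822
d2 300
-95 71 3.3 35.3 [-7.2  9.7]
-85 28 0.7 40.9 [-7.6  9.7]
-75 23 0.1 40.5 [-5.6  9.7]
-65 14 36.1 40.6 [-7.5 10.1]
-55 18 37.4 40.8 [-5.6  9. ]
-45 18 36.4 42.3 [-6.8 10.2]
-35 13 38.5 44.2 [-0.7  9.1]
-25 10 37.4 43.7 [-2.9  9.5]
-15 45 17.3 40.5 [-8.7  9.9]
-5 25 1.9 23.4 [-5.9  9.7]
5 18 0.6 5.8 [-5.3  9.7]
15 7 2.4 4.9 [ 6.  10.5]
35 4 44.7 47.5 [5.7 9.8]
45 2 0.6 46.5 [-7.   9.4]
55 3 0.0 15.6 [-8.3 -4.6]
65 1 16.7 16.7 [-2.4 -2.4]
zmin -99.18495253253845 zmax 61.68116037914262
```

```bash
python3 go.py -6.2 0.600 0.0065 0.281; python3 -m crank '[[[12,0.5,-1],0,255],[[25,0.7,-1],0,255],[[38,0.8,-1],0,255],[[50,0.9,-1],0,255],[[60.5,0.9,-1],0,255],[[60.5,0.9,5],0,255],[[60.5,0.9,12],0,255],[[60.5,0.9,18],0,255],[[60.5,0.9,22],0,255],[[60.5,0.9,22],0,255]]'; python3 go.py; python3 -m crank '[[[0,0,2],0,255],[[0,0,3.5],0,255],[[0,0,5],0,255],[[0,0,5],0,255]]';python3 go.py
```

```text
t 6.3 pos [0.5402 0.014  0.2808] psi -6.1 tilt 0.05 q [-0.16 -0.06  1.82  0.    1.39  1.52] F [-0.3 -0.4 -2.5] open 0.18 ff 98.0
turn 0.1
[60.3  1.1 -0.3]
time: 7.3
eef_pos: [0.5999, 0.0056, 0.2581]
tcp_rot: [0.999, -0.054, -0.001, -0.0]
contact_force: [-0.0, -0.3, -2.9]
opening: 0.174
finger_force: 98.1
t 7.3 pos [0.5999 0.0056 0.2581] psi -6.19 tilt 0.12 q [-0.16  0.09  1.71  0.    1.35  1.52] F [-0.  -0.3 -2.9] open 0.174 ff 98.1
time: 7.7
eef_pos: [0.6006, 0.0055, 0.2541]
tcp_rot: [0.999, -0.054, -0.0, -0.0]
contact_force: [0.5, -0.3, -2.4]
opening: 0.173
finger_force: 98.1
t 7.7 pos [0.6006 0.0055 0.2541] psi -6.19 tilt 0.01 q [-0.16  0.09  1.71  0.    1.34  1.52] F [ 0.5 -0.3 -2.4] open 0.173 ff 98.1
```

Next, down in 1 mm steps until it touches.

```bash
for i in 1 2 3 4; do python3 -m crank '[[[0,0,1],0,255],[[0,0,1],0,255]]'|grep -E 'eef|contact'; done
```

```text
eef_pos: [0.6007, 0.0055, 0.2532]
contact_force: [-0.3, -0.2, -1.4]
eef_pos: [0.6008, 0.0055, 0.2527]
contact_force: [-0.7, 0.5, -1.5]
eef_pos: [0.6011, 0.0055, 0.2525]
contact_force: [-1.3, 0.2, 3.0]
eef_pos: [0.6012, 0.0054, 0.2523]
contact_force: [-2.3, 0.2, 5.5]
```

Contact at about 7 N. Now I'll slide towards the groove, which is tool +y.

```bash
for i in 1 2 3 4 5 6; do python3 -m crank '[[[0,1.5,0],0,255],[[0,3,0],0,255],[[0,3,0],0,255]]'|grep -E 'eef|contact'; done
```

```text
eef_pos: [0.6013, 0.0039, 0.2523]
contact_force: [-0.7, 4.4, 5.6]
eef_pos: [0.6011, 0.0009, 0.2524]
contact_force: [-1.0, 3.5, 4.9]
eef_pos: [0.6008, -0.0021, 0.2524]
contact_force: [-1.0, 3.6, 5.2]
eef_pos: [0.6005, -0.0051, 0.2523]
contact_force: [0.0, 4.1, 5.4]
eef_pos: [0.6002, -0.0082, 0.2523]
contact_force: [-1.0, 3.4, 5.1]
eef_pos: [0.5997, -0.0116, 0.2519]
contact_force: [0.1, 3.4, 6.0]
```

```bash
for i in 1 2 3 4; do python3 -m crank '[[[0,1.5,0],0,255],[[0,1.5,0],0,255]]'|grep -E 'eef|contact'; done
```

```text
eef_pos: [0.5983, -0.0143, 0.2495]
contact_force: [0.0, 0.6, -2.2]
eef_pos: [0.5977, -0.0158, 0.2487]
contact_force: [-0.3, -0.4, -1.8]
eef_pos: [0.5981, -0.0172, 0.2497]
contact_force: [-0.4, 0.2, -1.1]
eef_pos: [0.5981, -0.0186, 0.2503]
contact_force: [0.9, -0.2, -2.7]
```

It dropped: force fell to zero and z is below the riding level. I'll centre it 3 mm back, lower to the seat and check for contact.

```bash
python3 -m crank '[[[0,-2.5,0],0,255],[[0,-2.5,0],0,255],[[0,-2.5,1],0,255],[[0,-2.5,1],0,255]]'|grep -E 'eef|contact'; for i in 1 2 3; do python3 -m crank '[[[0,0,0.8],0,255],[[0,0,0.8],0,255]]'|grep -E 'eef|contact'; done
```

```text
eef_pos: [0.5983, -0.0158, 0.2491]
contact_force: [0.4, 0.1, -1.8]
eef_pos: [0.5983, -0.0159, 0.2483]
contact_force: [0.2, 0.3, -1.8]
eef_pos: [0.5984, -0.0159, 0.2477]
contact_force: [0.5, -1.2, -1.6]
eef_pos: [0.5986, -0.0159, 0.2475]
contact_force: [-1.0, 0.9, 1.9]
```

Seated: contact came 5 mm lower than on the full bar. Release, back off and up, then look.

```bash
python3 -m crank '[[[0,0,0],0,225],[[0,0,0],0,190],[[0,0,0],0,150],[[0,0,0],0,120],[[0,0,0],0,120],[[-4,0,0],0,120],[[-4,0,-6],0,120],[[-4,0,-20],0,120],[[-4,0,-50],0,120],[[-4,0,-85],0,120]]' 60; python3 -m crank '[[[0,0,0],0,120],[[0,0,0],0,120],[[0,0,0],0,120]]'>/dev/null; python3 go.py; python3 look.py 3 190 170 180 110
python3 - <<'E'
from h import *
for n in ['s3','d3']:
    P=cloud(load(n)).reshape(-1,3)
    ps=np.radians(-6.2);ex=np.array([np.cos(ps),np.sin(ps),0]);ey=np.array([-np.sin(ps),np.cos(ps),0])
    T=np.array([.6226,-.0161,.3]);L=np.c_[(P-T)@ex,(P-T)@ey,P[:,2]-T[2]]*1000
    m=(abs(L[:,0])<35)&(abs(L[:,1])<14)&(L[:,2]>-165)&(L[:,2]<20); q=L[m]
    for z in range(-155,20,10):
        k=q[abs(q[:,2]-z)<5]
        if len(k):print(z,len(k),k[:,0].min().round(1),k[:,0].max().round(1),np.percentile(k[:,1],[5,95]).round(1))
    print('zmin',q[:,2].min(),'zmax',q[:,2].max())
E
```

```text
time: 13.1
eef_pos: [0.5939, -0.0154, 0.3327]
tcp_rot: [0.999, -0.054, -0.001, -0.0]
contact_force: [0.6, 0.2, 0.1]
opening: 0.531
finger_force: 0.0
t 13.4 pos [ 0.594  -0.0154  0.3312] psi -6.19 tilt 0.07 q [-0.2   0.04  1.63 -0.    1.48  1.48] F [ 0.3 -0.5 -0.7] open 0.528 ff 0.0
-155 6 -12.0 5.0 [-4.5  7.9]
-145 82 -20.8 12.8 [-9.   8.3]
-135 41 -26.2 17.9 [-8.2  8.3]
-125 34 -27.4 19.0 [-8.8  8.1]
-115 19 15.8 18.9 [-10.    8.3]
-105 15 15.2 19.6 [-6.3  7.6]
-95 20 15.2 19.8 [-7.9  8.4]
-85 18 16.9 19.9 [-8.7  8.7]
-75 43 10.5 21.1 [-8.8  7.9]
-65 92 -11.6 18.5 [-9.7  8. ]
-55 65 -21.4 -3.2 [-8.4  8.2]
-15 13 -21.4 22.2 [-6.4  8. ]
-5 47 -18.8 21.6 [-8.   8.3]
5 159 -17.5 18.9 [-13.2  10.5]
15 6 -3.7 6.2 [-11.2  13.2]
zmin -152.3997551920468 zmax 10.615045349672114
-155 9 -7.2 8.2 [-8.6  7.8]
-145 64 -18.3 18.4 [-9.6  7.5]
-135 31 -23.6 19.6 [-9.8  7.4]
-125 28 -24.0 20.8 [-8.3  8.2]
-115 17 16.4 20.8 [-8.8  7.2]
-105 13 16.4 21.6 [-8.8  8. ]
-95 17 16.4 20.5 [-6.6  7.4]
-85 9 17.9 20.5 [-0.3  9.2]
-75 15 11.0 22.3 [-7.2  7.5]
-65 33 -6.9 17.2 [-9.7  7.7]
-55 24 -21.4 -3.0 [-7.7  7.8]
-45 19 -21.8 -16.4 [-8.6  7.4]
-35 15 -20.4 -18.1 [-9.4  7.8]
-25 19 -21.1 -16.8 [-10.    8.3]
-15 23 -20.6 25.8 [-9.4  6.9]
-5 36 -20.1 23.4 [-7.9  8.4]
5 105 -16.6 18.9 [-12.2  12.1]
zmin -153.010033991476 zmax 9.72859048603919
```

View pics/l3.png

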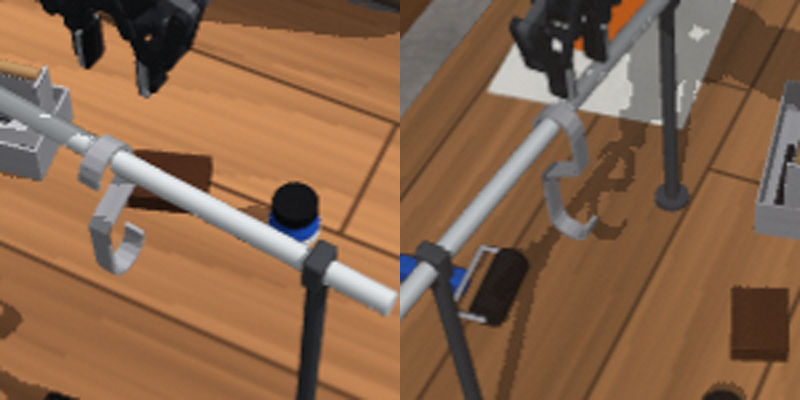

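The hook hangs in the groove, with its crown at about (105,155) in the left crop. Its top is 8 mm above the bar's axis by depth (4 mm of strip above the crown), so it is seated and square. Now I'll grip it again the same way, lift it off and fetch the caddy with it.

```bash
python3 go.py -6.2 0.5986 -0.0159 0.2475; python3 -m crank '[[[0,0,20],0,120],[[0,0,45],0,120],[[0,0,65],0,120],[[0,0,78],0,120],[[4,0,83.5],0,120],[[4.5,0,83.5],0,120],[[4.5,0,83.5],0,150],[[4.5,0,83.5],0,180],[[4.5,0,83.5],0,200],[[4.5,0,83.5],0,255]]' 60 >/dev/null; python3 go.py; python3 -m crank '[[[0,0,0],0,255],[[0,0,0],0,255],[[0,0,0],0,255],[[0,0,0],0,255]]' 120; python3 go.py -6.2 0.5986 -0.0159 0.2475
```

```text
t 13.5 pos [ 0.5938 -0.0153  0.3302] psi -6.19 tilt 0.17 q [-0.2   0.04  1.63 -0.    1.48  1.48] F [ 0.9 -1.1 -0.6] open 0.53 ff 0.0
turn 0.01
[ 5.1  0.1 82.7]
t 14.5 pos [ 0.5994 -0.016   0.2497] psi -6.19 tilt 0.13 q [-0.2   0.09  1.72 -0.    1.33  1.48] F [-0.2  0.5  1.7] open 0.191 ff 58.4
time: 14.9
eef_pos: [0.5996, -0.0161, 0.2497]
tcp_rot: [0.999, -0.054, 0.001, 0.0]
contact_force: [-1.1, -0.2, 5.9]
opening: 0.169
finger_force: 117.6
t 14.9 pos [ 0.5996 -0.0161  0.2497] psi -6.19 tilt 0.15 q [-0.2   0.09  1.72  0.    1.33  1.48] F [-1.1 -0.2  5.9] open 0.169 ff 117.6
turn 0.01
[-1.  -0.1  2.2]
```

```bash
python3 -m crank '[[[0,0,-6],0,255],[[0,0,-15],0,255],[[0,0,-25],0,255],[[0,0,-34],0,255],[[0,0,-34],0,255],[[-10,0,-34],0,255],[[-30,0,-34],0,255],[[-50,0,-34],0,255],[[-70,0,-34],0,255],[[-80,0,-34],0,255]]'; python3 -m crank '[[[0,0,0],0,255]]'>/dev/null; python3 go.py 9.2 0.4887 -0.30 0.30
```

```text
time: 15.9
eef_pos: [0.5173, -0.0069, 0.2817]
tcp_rot: [0.999, -0.054, -0.001, -0.0]
contact_force: [0.5, -0.0, -1.4]
opening: 0.164
finger_force: 117.5
t 16.0 pos [ 0.5182 -0.007   0.2822] psi -6.19 tilt 0.01 q [-0.21 -0.12  1.87  0.    1.39  1.47] F [ 0.1  0.2 -1.9] open 0.165 ff 117.5
turn -15.39
[  2.3 294.4 -17.8]
```

```bash
python3 -m crank '[[[0,30,0],-2,255],[[0,65,-5],-4,255],[[0,105,-10],-6,255],[[0,145,-18],-8,255],[[0,185,-18],-10,255],[[2,225,-18],-12,255],[[2,260,-18],-14,255],[[2,285,-18],-15.4,255],[[2.3,294.4,-18],-15.4,255],[[2.3,294.4,-18],-15.4,255]]' >/dev/null; python3 -m crank '[[[0,0,0],0,255],[[0,0,0],0,255]]'>/dev/null;  python3 go.py 9.2 0.4887 -0.30 0.30
cat > rel.py <<'E'
import sys
from h import *
# hook and handle in the caddy frame (mm, origin at handle mid estimate, z world)
ps=np.radians(9.2);ex=np.array([np.cos(ps),np.sin(ps),0]);ey=np.array([-np.sin(ps),np.cos(ps),0])
T=np.array([.467,-.3035,0])
for cam in ('scene','side'):
    P=cloud(snap(cam,cam[0]+sys.argv[1])).reshape(-1,3);L=np.c_[(P-T)@ex,(P-T)@ey,P[:,2]]*1000
    m=(abs(L[:,0])<25)&(abs(L[:,1])<120)&(L[:,2]>112)&(L[:,2]<135);q=L[m]
    if len(q):print(cam,'handle n',len(q),'y',np.percentile(q[:,1],[0,100]).round(1),'x',[np.median(q[abs(q[:,1]-y)<15][:,0]).round(1) for y in (-80,-40,0,40,80)],'z',q[:,2].max())
    for z0 in map(int,sys.argv[2:]):
        m=(L[:,0]>-10)&(L[:,0]<75)&(abs(L[:,1])<16)&(abs(L[:,2]-z0)<6);k=L[m]
        if len(k):print('  z',z0,len(k),np.percentile(k[:,0],[2,98]).round(1),np.percentile(k[:,1],[5,95]).round(1))
E
python3 rel.py 4 205 215 225 235 245 255 265
```

```text
t 17.2 pos [ 0.4903 -0.299   0.3004] psi 9.29 tilt 0.02 q [-0.72  0.01  1.72  0.    1.42  0.68] F [ 0.1 -0.4 -0.6] open 0.163 ff 117.6
turn 0.09
[-1.7  0.7  0.4]
scene handle n 240 y [-105.7   98.9] x [np.float64(nan), np.float64(-2.4), np.float64(0.5), np.float64(1.6), np.float64(0.3)] z 128.06654415087505
  z 205 49 [24.7 47.6] [-4.2 10.3]
  z 215 29 [21.2 62.6] [-5.2 10. ]
  z 225 35 [19.4 65.4] [-5.9 10.4]
  z 235 23 [61.1 66.3] [-5.  11.5]
  z 245 25 [61.9 66.7] [-5.3 11.1]
  z 255 28 [61.5 67.2] [-5.  12.5]
  z 265 26 [61.9 67.3] [-5.3 12.2]
side handle n 252 y [-106.    98.3] x [np.float64(0.5), np.float64(0.8), np.float64(-0.6), np.float64(0.4), np.float64(0.2)] z 127.72184130109088
  z 205 59 [30.1 60.4] [-9.1  9.4]
  z 215 20 [23.9 66.6] [-1.9 12.7]
  z 225 17 [22.9 67.6] [0.3 9.6]
  z 235 10 [63.1 67.7] [ 1.4 12.8]
  z 245 9 [63.3 68.3] [ 2.6 10.7]
  z 255 12 [63.6 68.5] [-0.5 12.8]
  z 265 11 [63.9 69. ] [ 4.7 12.4]
  return _methods._mean(a, axis=axis, dtype=dtype,
  ret = ret.dtype.type(ret / rcount)
```

Run:
```python
from h import *
ps=np.radians(9.2);ex=np.array([np.cos(ps),np.sin(ps),0]);ey=np.array([-np.sin(ps),np.cos(ps),0])
T=np.array([.467,-.3035,0])
for n in ['scene0','side0','s4','d4']:
    P=cloud(load(n)).reshape(-1,3);L=np.c_[(P-T)@ex,(P-T)@ey,P[:,2]]*1000
    for z0,z1 in ((44,56),(60,90),(90,112),(112,130)):
        m=(abs(L[:,0])<(60 if z1<60 else 25))&(abs(L[:,1])<125)&(L[:,2]>z0)&(L[:,2]<z1);q=L[m]
        e=[q[s*q[:,1]>80] for s in (-1,1)]
        print(n,z0,[(len(k),np.percentile(k[:,1],[2,50,98]).round(1).tolist()) for k in e if len(k)],'x',np.percentile(q[:,0],[1,99]).round(1))
```

```text
scene0 44 [(69, [-107.1, -100.7, -82.3]), (63, [80.8, 97.8, 101.3])] x [-46.9  44.9]
scene0 60 [(60, [-103.5, -100.0, -97.3]), (30, [95.2, 97.4, 99.0])] x [-16.3  12.8]
scene0 90 [(36, [-104.9, -100.2, -98.4]), (39, [93.6, 97.3, 98.8])] x [-16.   13.5]
scene0 112 [(11, [-105.7, -100.7, -94.7]), (50, [80.9, 93.1, 98.2])] x [-12.9  11.3]
side0 44 [(55, [-111.2, -104.9, -81.7]), (86, [83.3, 97.0, 100.1])] x [-44.5  45.8]
side0 60 [(36, [-107.2, -102.9, -99.6]), (74, [91.7, 95.8, 98.9])] x [-14.2  15.3]
side0 90 [(27, [-105.4, -102.7, -99.3]), (54, [91.8, 95.2, 97.5])] x [-14.3  15.2]
side0 112 [(29, [-104.1, -94.2, -81.8]), (42, [81.7, 92.6, 97.8])] x [-11.2  13.3]
s4 44 [(56, [-110.4, -104.4, -86.2]), (88, [85.1, 96.7, 100.4])] x [-44.5  45.8]
s4 60 [(33, [-106.8, -102.8, -98.9]), (73, [92.1, 95.7, 98.8])] x [-14.2  15.6]
s4 90 [(29, [-108.1, -102.1, -99.1]), (53, [92.6, 95.5, 98.9])] x [-14.4  14.9]
s4 112 [(30, [-105.3, -93.1, -81.0]), (42, [83.3, 92.8, 98.1])] x [-11.3  12.8]Traceback (most recent call last):
  File "<stdin>", line 5, in <module>
  File "h.py", line 3, in load
    def load(n): return pickle.load(open(f'pics/{n}.pkl','rb'))
                                    ~~~~^^^^^^^^^^^^^^^^^^^^^^
FileNotFoundError: [Errno 2] No such file or directory: 'pics/d4.pkl'
```

The caddy's middle is about 4.5 mm towards -y of my estimate, and the hook is 3 mm towards +y. I'll shift 7.5 mm, lower behind the handle, then draw back under it.

```bash
python3 -m crank '[[[0,4,10],0,255],[[0,7.5,30],0,255],[[0,7.5,55],0,255],[[0,7.5,80],0,255],[[0,7.5,105],0,255],[[0,7.5,118],0,255],[[0,7.5,122],0,255],[[0,7.5,122],0,255]]'>/dev/null; python3 go.py; python3 -m crank '[[[-6,0,0],0,255],[[-15,0,0],0,255],[[-25,0,0],0,255],[[-35,0,0],0,255],[[-42,0,0],0,255],[[-45,0,0],0,255],[[-45,0,0],0,255]]'; python3 look.py 5 130 150 270 80
```

```text
t 18.1 pos [ 0.4911 -0.3076  0.1782] psi 9.22 tilt 0.02 q [-0.73  0.1   1.84 -0.    1.2   0.68] F [ 0.1 -0.5 -1.3] open 0.16 ff 117.6
time: 18.8
eef_pos: [0.4462, -0.315, 0.1785]
tcp_rot: [0.997, 0.08, 0.0, 0.0]
contact_force: [0.9, -0.4, -1.7]
opening: 0.162
finger_force: 117.6
```

View pics/l5.png

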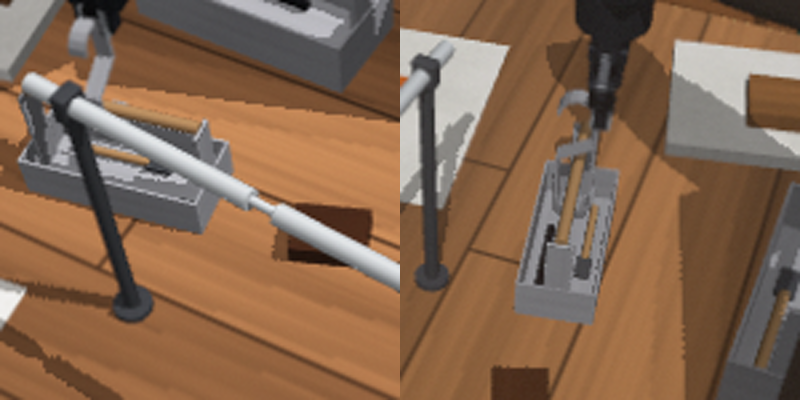

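The hook is around the handle (right crop, about (580,150)) without having moved the caddy. Now a slow lift.

```bash
python3 -m crank '[[[0,0,-8],0,255],[[0,0,-16],0,255],[[0,0,-23],0,255],[[0,0,-26],0,255],[[0,0,-28],0,255],[[0,0,-30],0,255],[[0,0,-32],0,255],[[0,0,-34],0,255],[[0,0,-36],0,255],[[0,0,-38],0,255]]' | grep -E 'eef|contact'; python3 -m crank '[[[0,0,-4],0,255],[[0,0,-8],0,255],[[0,0,-12],0,255],[[0,0,-16],0,255],[[0,0,-20],0,255],[[0,0,-20],0,255],[[0,0,-20],0,255],[[0,0,-20],0,255]]';  python3 - <<'E'
from h import *
ps=np.radians(9.2);ex=np.array([np.cos(ps),np.sin(ps),0]);ey=np.array([-np.sin(ps),np.cos(ps),0])
T=np.array([.467,-.3035,0])
P=cloud(snap('side','d6'));I=load('d6')['frame'];hsv=cv2.cvtColor(I,cv2.COLOR_BGR2HSV)
L=np.dstack([(P-T)@ex,(P-T)@ey,P[...,2]])*1000
m=(abs(L[...,0])<35)&(abs(L[...,1])<100)&(L[...,2]>115)&(L[...,2]<175)&(hsv[...,1]>70);q=L[m]
for y in range(-90,100,20):
    k=q[abs(q[:,1]-y)<8]
    if len(k):print(y,len(k),np.median(k[:,0]).round(1),np.percentile(k[:,2],[50,90]).round(1))
cv2.imwrite('pics/l6.png',cv2.resize(I[80:220,270:420],(600,560),interpolation=cv2.INTER_CUBIC))
E
```

```text
eef_pos: [0.4464, -0.3146, 0.216]
contact_force: [0.0, -0.1, -4.7]
time: 20.7
eef_pos: [0.4465, -0.3147, 0.2361]
tcp_rot: [0.997, 0.08, -0.0, -0.0]
contact_force: [-0.3, 0.4, -4.6]
opening: 0.165
finger_force: 117.5
-90 4 -5.0 [147. 149.]
-70 17 -1.9 [149.7 152.3]
-50 16 -0.6 [150.6 152.9]
-30 17 -0.6 [151.8 153.4]
-10 23 -0.0 [150.4 165.9]
10 21 -0.5 [150.  151.7]
30 17 -1.9 [149.2 151.4]
50 18 -1.1 [150.6 153.7]
70 19 -1.9 [150.5 153.1]
90 21 -0.8 [148.9 153.2]
```

View pics/l6.png

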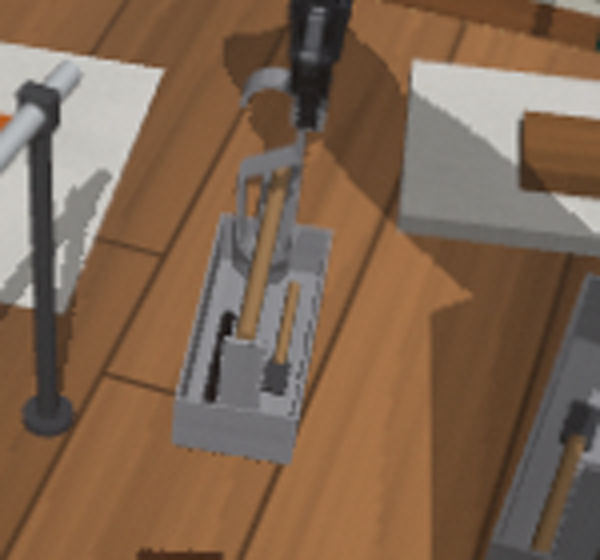

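The handle is level to within about 1° and the caddy hangs balanced: the load reads 4.7 N. I'll raise it and carry it smoothly to the front of the bar.

```bash
python3 -m crank '[[[0,0,-3],0,255],[[0,0,-9],0,255],[[0,0,-17],0,255],[[0,0,-26],0,255],[[0,0,-35],0,255],[[0,0,-42],0,255],[[0,0,-46],0,255],[[0,0,-48],0,255],[[0,0,-48],0,255]]'>/dev/null; python3 go.py -6.2 0.5195 -0.0074 0.284
```

```text
t 21.65 pos [ 0.4467 -0.3149  0.2845] psi 9.21 tilt 0.01 q [-0.8  -0.05  1.8   0.    1.39  0.61] F [-0.4  0.1 -3.9] open 0.164 ff 117.6
turn 15.41
[ 121.1 -291.8    0.5]
```

```bash
python3 -m crank '[[[1,-3,0],0,255],[[4,-9,0],0.5,255],[[8,-18,0],1,255],[[13,-31,0],2,255],[[19,-46,0],3,255],[[26,-63,0],4,255],[[34,-81,0],5,255],[[41,-99,0],6,255],[[49,-117,0],7,255],[[56,-135,0],8,255]]'>/dev/null; python3 go.py -6.2 0.5195 -0.0074 0.284
```

```text
t 22.65 pos [ 0.4804 -0.1708  0.2842] psi 1.18 tilt 0.04 q [-0.54 -0.14  1.88  0.    1.4   1.01] F [-0.3  0.4 -4.3] open 0.163 ff 117.7
turn 7.38
[  42.4 -162.6    0.3]
```

```bash
python3 -m crank '[[[5,-18,0],1,255],[[9,-36,0],2,255],[[14,-54,0],3,255],[[18,-72,0],4,255],[[23,-90,0],5,255],[[27,-108,0],6,255],[[32,-125,0],7,255],[[36,-140,0],7.4,255],[[39,-152,0],7.4,255],[[42,-160,0],7.4,255]]'>/dev/null; python3 -m crank '[[[0.5,-3,0],0,255],[[0.5,-4,0],0,255],[[0.5,-4,0],0,255],[[0.5,-4,0],0,255],[[0.5,-4,0],0,255]]'; python3 go.py -6.2 0.5195 -0.0074 0.284
python3 - <<'E'
from h import *
ps=np.radians(-6.2);ex=np.array([np.cos(ps),np.sin(ps),0]);ey=np.array([-np.sin(ps),np.cos(ps),0])
from plant import get_state
T=get_state()['eef_pos']
for cam in ('scene','side'):
    c=snap(cam,cam+'7');P=cloud(c);hsv=cv2.cvtColor(c['frame'],cv2.COLOR_BGR2HSV);L=np.dstack([(P-T)@ex,(P-T)@ey,P[...,2]-T[2]])*1000
    m=(L[...,0]>-25)&(L[...,0]<70)&(abs(L[...,1])<15)&(L[...,2]>-110)&(L[...,2]<75);q=L[m]
    for z in (-60,-50,-40,-30,5,15,35,45,55):
        k=q[abs(q[:,2]-z)<5]
        if len(k):print(z,len(k),np.percentile(k[:,0],[2,98]).round(1),np.percentile(k[:,1],[5,95]).round(1))
    m=(L[...,0]>-15)&(L[...,0]<60)&(abs(L[...,1])<110)&(L[...,2]>-100)&(L[...,2]<-70)&(hsv[...,1]>70);q=L[m]
    print(cam,'handle',len(q),[(y,np.median(q[abs(q[:,1]-y)<10][:,0]).round(1),np.median(q[abs(q[:,1]-y)<10][:,2]).round(1)) for y in (-80,-50,-25,25,50,80)])
cv2.imwrite('pics/l7.png',cv2.resize(c['frame'][90:290,160:400],(720,600)))
E
```

```text
time: 24.15
eef_pos: [0.5198, -0.0083, 0.2844]
tcp_rot: [0.999, -0.054, -0.0, 0.0]
contact_force: [0.3, 0.8, -4.0]
opening: 0.164
finger_force: 117.7
t 24.15 pos [ 0.5198 -0.0083  0.2844] psi -6.23 tilt 0.01 q [-0.21 -0.11  1.86 -0.    1.4   1.47] F [ 0.3  0.8 -4. ] open 0.164 ff 117.7
turn -0.03
[-0.4 -0.9  0.4]
-60 19 [39.  41.9] [-6.7 10.8]
-50 23 [38.2 41.7] [-5.9 10.6]
-40 19 [37.6 42. ] [-4.7 10.8]
-30 25 [37.9 42.6] [-7.4 10.1]
5 23 [-0.6  4.2] [-5.1 10.6]
15 28 [0.4 4.6] [-6.6 11. ]
35 35 [-9.8 45.1] [-5.9 14.7]
45 68 [-12.   44.8] [-6.8 13.3]
55 159 [-9.  38.9] [-7.5 10.9]
scene handle 444 [(-80, np.float64(21.9), np.float64(-85.2)), (-50, np.float64(22.1), np.float64(-85.5)), (-25, np.float64(22.6), np.float64(-85.8)), (25, np.float64(21.6), np.float64(-85.4)), (50, np.float64(22.1), np.float64(-85.3)), (80, np.float64(22.2), np.float64(-85.7))]
-60 19 [38.9 41.7] [-9.2 11.3]
-50 15 [39.3 44.7] [-3.1  9.8]
-40 15 [39.7 43.7] [-4.7  9.4]
-30 7 [40.7 45.3] [4.8 9.7]
5 16 [1.2 6. ] [-6.   9.6]
15 10 [2.5 6. ] [ 5.4 10.9]
35 26 [-11.1  46.1] [-8.9 14.7]
45 30 [-10.8  45.7] [-10.8  14.2]
55 30 [-11.2  16.8] [-9.7 13.6]
side handle 375 [(-80, np.float64(20.4), np.float64(-86.6)), (-50, np.float64(19.2), np.float64(-86.7)), (-25, np.float64(19.2), np.float64(-86.6)), (25, np.float64(19.4), np.float64(-86.1)), (50, np.float64(18.8), np.float64(-86.9)), (80, np.float64(18.9), np.float64(-86.9))]
```

View pics/l7.png

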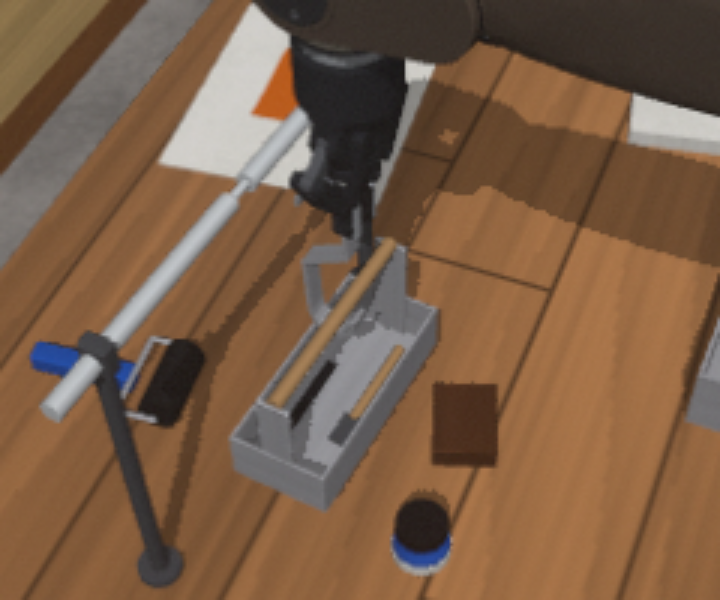

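The caddy hangs level and square to the bar, and the groove is at (240,190). The roller, jar and block haven't moved. I'll go over the bar, then down to 4 mm above the seat.

```bash
python3 -m crank '[[[2,0,0],0,255],[[7,0,0],0,255],[[15,-0.2,0],0,255],[[25,-0.4,0],0,255],[[36,-0.5,0],0,255],[[47,-0.6,0],0,255],[[58,-0.7,0],0,255],[[68,-0.8,0],0,255],[[75,-0.9,0],0,255],[[80,-0.9,0],0,255]]'>/dev/null;  python3 -m crank '[[[0,0,0],0,255],[[0,0,0],0,255],[[0,0,3],0,255],[[0,0,8],0,255],[[0,0,14],0,255],[[0,0,19],0,255],[[0,0,23],0,255],[[0,0,25],0,255],[[0,0,26],0,255],[[0,0,26],0,255]]'; python3 go.py -6.2 0.5996 -0.0161 0.2497
```

```text
time: 26.25
eef_pos: [0.5995, -0.0156, 0.2583]
tcp_rot: [0.999, -0.054, -0.0, 0.0]
contact_force: [-0.1, -1.0, -3.5]
opening: 0.169
finger_force: 117.6
t 26.25 pos [ 0.5995 -0.0156  0.2583] psi -6.19 tilt 0.0 q [-0.2   0.08  1.71 -0.    1.35  1.48] F [-0.1 -1.  -3.5] open 0.169 ff 117.6
turn 0.01
[0.1 0.5 8.6]
```

```bash
python3 -m crank '[[[0,0.5,1.5],0,255],[[0,0.5,3],0,255],[[0,0.5,4],0,255],[[0,0.5,4],0,255]]'|grep -E 'eef|contact'; for i in 1 2 3 4 5 6; do python3 -m crank '[[[0,0,0.8],0,255],[[0,0,0.8],0,255]]'|grep -E 'eef|contact'; done
```

```text
eef_pos: [0.5994, -0.0161, 0.2541]
contact_force: [-0.0, -0.1, -4.0]
eef_pos: [0.5994, -0.0161, 0.2534]
contact_force: [-0.2, -0.6, -3.6]
eef_pos: [0.5994, -0.0161, 0.2526]
contact_force: [-0.6, 0.3, -4.6]
eef_pos: [0.5994, -0.0161, 0.2518]
contact_force: [0.1, -0.7, -3.9]
eef_pos: [0.5994, -0.0161, 0.251]
contact_force: [-0.1, -0.5, -4.7]
eef_pos: [0.5995, -0.0161, 0.2503]
contact_force: [0.4, 0.5, -3.7]
eef_pos: [0.5996, -0.0161, 0.2502]
contact_force: [-0.9, -0.9, -2.1]
```

Contact at the groove seat level. Lower another 1 mm, open gently and withdraw.

```bash
python3 -m crank '[[[0,0,0.6],0,255],[[0,0,1.2],0,255],[[0,0,1.2],0,255]]'|grep -E 'eef|contact'; python3 -m crank '[[[0,0,0],0,240],[[0,0,0],0,225],[[0,0,0],0,200],[[0,0,0],0,170],[[0,0,0],0,140],[[0,0,0],0,120],[[0,0,0],0,120],[[-4,0,0],0,120],[[-4,0,-4],0,120],[[-4,0,-12],0,120]]' 20|grep -E 'eef|contact|open'; python3 -m crank '[[[0,0,-20],0,120],[[0,0,-50],0,120],[[0,0,-90],0,120],[[-10,0,-120],0,120],[[-40,0,-130],0,120],[[-80,0,-130],0,120],[[-80,0,-130],0,120],[[-80,0,-130],0,120],[[-80,0,-130],0,120],[[-80,0,-130],0,120]]'
cat > fin.py <<'E'
from h import *
ps=np.radians(-6.2);ex=np.array([np.cos(ps),np.sin(ps),0]);ey=np.array([-np.sin(ps),np.cos(ps),0]);T=np.array([.6226,-.0161,.3])
for cam in ('scene','side'):
    c=snap(cam,cam+'8');P=cloud(c);hsv=cv2.cvtColor(c['frame'],cv2.COLOR_BGR2HSV);L=np.dstack([(P-T)@ex,(P-T)@ey,P[...,2]-T[2]])*1000
    m=(abs(L[...,0])<30)&(abs(L[...,1])<12)&(L[...,2]<25)&(L[...,2]>-5);print(cam,'top',np.percentile(L[m][:,2],[90,99]).round(1))
    m=(abs(L[...,0])<40)&(abs(L[...,1])<110)&(L[...,2]>-160)&(L[...,2]<-110)&(hsv[...,1]>70);q=L[m]
    print('handle',[(y,np.median(q[abs(q[:,1]-y)<10][:,0]).round(1),np.median(q[abs(q[:,1]-y)<10][:,2]).round(1)) for y in (-80,-50,-25,25,50,80)])
    cv2.imwrite('pics/f_%s.png'%cam,c['frame'])
a=cv2.imread('pics/f_scene.png')[150:360,120:360];b=cv2.imread('pics/f_side.png')[80:290,150:390]
cv2.imwrite('pics/l8.png',cv2.resize(np.hstack([a,b]),(800,350)))
E
python3 fin.py
```

```text
eef_pos: [0.5999, -0.0161, 0.2498]
contact_force: [-1.7, 0.2, 2.5]
eef_pos: [0.595, -0.0156, 0.2601]
contact_force: [0.1, -0.8, 0.5]
opening: 0.528
time: 30.15
eef_pos: [0.5167, -0.0072, 0.3902]
tcp_rot: [0.999, -0.054, -0.0, -0.0]
contact_force: [0.1, -0.2, -0.6]
opening: 0.534
finger_force: 0.0
scene top [ 9.2 10.7]
handle [(-80, np.float64(0.4), np.float64(-135.1)), (-50, np.float64(0.1), np.float64(-135.2)), (-25, np.float64(1.7), np.float64(-135.4)), (25, np.float64(0.1), np.float64(-135.6)), (50, np.float64(-0.1), np.float64(-135.8)), (80, np.float64(-0.2), np.float64(-135.7))]
side top [8.1 9.6]
handle [(-80, np.float64(-2.3), np.float64(-135.5)), (-50, np.float64(-2.8), np.float64(-135.2)), (-25, np.float64(-3.2), np.float64(-136.1)), (25, np.float64(-3.0), np.float64(-136.4)), (50, np.float64(-3.2), np.float64(-137.0)), (80, np.float64(-3.6), np.float64(-137.5))]
```

View pics/l8.png

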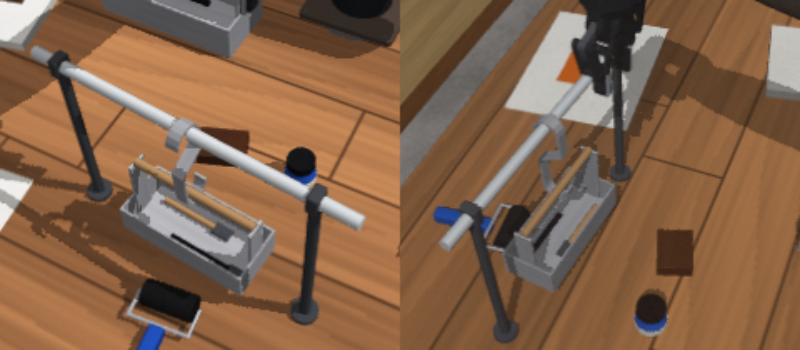

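The hook is in the groove at (180,135). The caddy hangs level from it, with the handle's top 136 mm below the bar's axis against 135 mm expected. The robot is clear. I'll let it settle briefly, then hand in.

```bash
python3 -m crank '[[[0,0,0],0,120],[[0,0,0],0,120],[[0,0,0],0,120],[[0,0,0],0,120],[[0,0,0],0,120],[[0,0,0],0,120],[[0,0,0],0,120],[[0,0,0],0,120],[[0,0,0],0,120],[[0,0,0],0,120]]'|head -1; python3 -c "
from plant import ctrl
print(ctrl.sign_off())"
```

```text
time: 31.25
the job is handed in; nothing more can be done
None
```

I handed the job in at about 31 s: the steel hook hangs in the bar's groove with the caddy level in its lower curl, and the jar, block and roller are where they were; because the tool can't tilt, after first hanging the hook and letting go I lifted it off again to fetch the caddy with it, and the sign-off gave no verdict.

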